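# Make up two changeover kits for the coding line

### The job

Make up the two changeover kits: put the teal-topped ink cartridge and the blue photo-eye in the yellow tray, and the red-topped ink cartridge and the black star knob in the blue tray. In each tray the cartridge goes in the long narrow slot and the other part in the wide bay, each standing upright flat on the tray's floor, as it stood on the bench. Leave the black-topped cartridge and the aluminium clamp block standing where they are.

Things in the scene. Friction and masses are not known exactly. Their poses are not given: they have to be found in the camera images.
- cart_teal_mid (a point): ink cartridge with a teal top, an upright slab 84 mm long (its x axis) x 24 mm wide (y) x 60 mm tall (z), black below with a white label on its sides, standing loose on the bench, 110 g; the point is its centre, 30 mm above its underside. Goes in the narrow slot of the yellow tray, either way round.
- cart_red_mid (a point): ink cartridge with a red top, an upright slab 84 mm long (its x axis) x 24 mm wide (y) x 60 mm tall (z), black below with a white label on its sides, standing loose on the bench, 110 g; the point is its centre, 30 mm above its underside. Goes in the narrow slot of the blue tray, either way round.
- cart_black_mid (a point): ink cartridge with a black top, an upright slab 84 mm long (its x axis) x 24 mm wide (y) x 60 mm tall (z), black below with a white label on its sides, standing loose on the bench, 110 g; the point is its centre, 30 mm above its underside. Not needed: stays where it is.
- eye_mid (a point): photo-eye: upright blue barrel 24 mm across with a black ring and red lens on top, on a 42 x 42 x 6 mm aluminium foot with a 32 mm steel nut 7 mm high round the barrel above it; 70 mm tall in all, z up, 90 g, loose; the point is its centre, on the barrel, 35 mm above its underside. Goes in the yellow tray's wide bay.
- knob_mid (a point): black five-lobed star knob standing on its head, brass stud up: head 51 mm across and 12 mm high, then a round black hub 22 mm across up to 48 mm above its underside, then a 10 mm brass stud up to 66 mm; z up, 80 g, loose; the point is on its axis half-way up, 33 mm above its underside, on the hub. Goes in the blue tray's wide bay.
- clamp_mid (a point): square aluminium clamp block 38 x 38 x 50 mm with a dark slit across its top, loose; the point is its centre, 25 mm above its underside. Not needed: stays where it is.
- tray_yellow: yellow kit tray, fixed, 116 mm (its x) by 156 mm (y); origin at the centre of its underside, on the bench. Floor 3 mm thick; rim and divider 4 mm thick, tops 10 mm above the bench. Inside: long narrow slot, 108 (x) by 54 mm (y), centred at x 0, y +47 mm; wide bay, 108 by 90 mm, centred at x 0, y -29 mm. Its yaw is within 0.4 rad of 0. For teal cartridge and photo-eye.
- tray_blue: blue kit tray, fixed, 116 mm (its x) by 156 mm (y); origin at the centre of its underside, on the bench. Floor 3 mm thick; rim and divider 4 mm thick, tops 10 mm above the bench. Inside: long narrow slot, 108 (x) by 54 mm (y), centred at x 0, y +47 mm; wide bay, 108 by 90 mm, centred at x 0, y -29 mm. Its yaw is within 0.4 rad of 0. For red cartridge and star knob.
Not all that is in view belongs to the job. Leave any purple look-alike of the part that bears cart_black_mid alone.

How it is judged:
By the outcome, as a careful person would: the job done as asked, in the order asked, and still so for the second after the job is handed in, with the robot touching nothing.
It also fails if it takes over 96 s, if anything falls off the work surface, if the arm or the gripper's body presses on something with over 40 N, if the wrist force passes 120 N, or if a joint passes its speed limit or range.

### The arm

A 6-joint arm with a two-finger parallel gripper is mounted at the origin on the work surface. World frame = base frame: x ahead of the robot, y to its left, z up, the work surface at z = 0. Lengths are in m, angles in rad, forces in N, time in s.
With the tool pointing down it reaches from about 0.425 to 0.95 m from the base axis. Payload 14.7 kg.
Tool frame: the origin (TCP) lies at the very end of the fingers, on their centre line; the grasp point (between the pads) lies 19 mm behind it; z points along the fingers, y is the direction in which the jaws open and shut (so a half turn about z gives the same grasp; the last joint's range is limited). The gripper opens to 85 mm and grips with 20 to 120 N. Pads are 22 mm wide; open, the fingers measure 114 mm over their backs; the gripper's body (76 mm by 85 mm) begins 54 mm behind the grasp point. The pads swing forward as they close: fully open they stand 13 mm farther back than shut.
Start: joints at [1.129, 0.48, 1.596, -0, 1.065, -0.047], TCP at [0.25, 0.6, 0.231] pointing down, gripper open.
Joint ranges: [-2.75, 2.75], [-0.82, 2.05], [0.23, 2.67], [-1.56, 4.7], [0.09, 2.69], [-2.92, 2.92]. Speed limits (rad/s): [1.89, 1.89, 2.39, 3.01, 3.01, 3.01].

### API

Orientations are given as a unit quaternion [w, x, y, z].
In Python, from plant import manip gives the robot as it stands.
- The arm moves only by the tool drive_tool, never from a script. Its argument "targets" is a list of rows, each a list of 5 numbers: the finger opening in mm, from 0 to 85.4, then the shift along the world's x, y, z in mm, then the turn about the world's z in degrees. In form: [[jaw, x, y, z, turn], ...]. A call has 1 to 5 rows; each row is the pose to reach, as a shift and turn from the pose measured when the call began; what a row does not reach only later rows make up. A row lasts 1/8 s, in which the tool goes at most 62.5 mm and 10.7 degrees, less where a joint would pass 70% of its speed; a pose out of reach is approached as far as the arm can. A call with a gripper value outside its range is refused whole. The fingers move at their own pace and stop on an object; "grip_force" is the grip in N (left out, the last holds). Time passes only in rows, so rows that repeat a pose let the fingers close. It gives the time, the measured TCP pose, the force and the opening at its end, in the units of the state.
- manip.get_state(): the state, without advancing time (a new reading comes with each control period).
- manip.grab_frame(name): name is "side" or "top" or "wrist"; returns a dict with "pixels" (480x640x3 uint8, blue, green, red), "fx", "fy", "cx", "cy" (pixels), "k1" (the pictures are not rectified: a ray, as slopes to the right and down, at radius r is drawn at 1 + k1 r^2 times it, then the intrinsics apply), "R" (3x3) and "t" (3): a world point X has camera coordinates R X + t. Camera axes: x right, y down, z forward; pixel columns grow to the right and rows downward; lengths in m; the calibration is good to about 2 mm. A picture is of the moment at which its call begins. There is no depth.
- manip.hand_in(): hands the job in, once; it reports no verdict.
The state is a dict: "clock": time; "joints": joint angles; "qd": joint speeds; "joint_torque": joint torques, N m; "eef_pos": TCP position; "eef_rot": TCP orientation; "force": force on the tool from outside, world axes, zero at the start; "ft_torque": the same for the moment, N m; "finger_gap": opening from 0.0 (shut) to 1.0 (fully open).
Only numpy, scipy, OpenCV 4.12 (cv2) and the standard library are available. Lean on these libraries where they do the work, as an engineer would, in place of code of your own. Each camera call takes 0.05 s, during which the arm holds its last target. There are 200 camera calls.

## Working session

There is one attempt and no reset: what is moved stays moved. The work goes in short steps, Python scripts to look and compute and a tool call to move; the robot and the scene stay as the last step left them, time stands still between calls to the robot, and variables do not carry over. Pictures are saved under pics/ and viewed, about 12 in all and at most 16, crops included, and the job is handed in when it is done.

Besides the shell and the picture viewer there is one more tool, called after ">>>" as a command line: name --pt "numbers of a row" for each row, then --argument value for the rest. drive_tool: Moves the arm, as the interface text tells. Its arguments: {"type":"object","properties":{"targets":{"type":"array","items":{"type":"array","items":{"type":"number"}}},"grip_force":{"type":"number"}},"required":["targets"]}

```bash
mkdir -p pics; ls; cat > h.py <<'E'
import numpy as np, cv2
from plant import manip
def grab(n,save=None):
    f=manip.grab_frame(n)
    f['pixels']=np.asarray(f['pixels'],np.uint8)
    if save: cv2.imwrite('pics/'+save+'.png',f['pixels'])
    return f
def ray(f,uv):
    K=np.array([[f['fx'],0,f['cx']],[0,f['fy'],f['cy']],[0,0,1.]])
    n=cv2.undistortPoints(np.array(uv,float).reshape(-1,1,2),K,np.array([f['k1'],0,0,0.]))[:,0]
    R=np.array(f['R']);t=np.array(f['t']).ravel()
    d=np.c_[n,np.ones(len(n))]@R
    return -R.T@t,d
def onz(f,uv,z):
    c,d=ray(f,uv); return c+d*((z-c[2])/d[:,2])[:,None]
def proj(f,X):
    K=np.array([[f['fx'],0,f['cx']],[0,f['fy'],f['cy']],[0,0,1.]])
    return cv2.projectPoints(np.array(X,float).reshape(-1,1,3),cv2.Rodrigues(np.array(f['R']))[0],np.array(f['t'],float),K,np.array([f['k1'],0,0,0.]))[0][:,0]
E
python3 - <<'E'
from h import *
for n in('top','side'):
    f=grab(n,n+'0'); print(n,f['k1'],f['fx'],-np.array(f['R']).T@np.array(f['t']),np.array(f['R']).round(2).tolist())
print(manip.get_state())
E
```

```text
pics
top -0.19074956193505974 604.9352109583991 [0.32571317 0.00907881 1.1164208 ] [[0.03, -1.0, 0.0], [-0.98, -0.03, -0.19], [0.19, 0.0, -0.98]]
side -0.09776993023037385 435.08010650035715 [ 0.09360349 -0.49838828  0.673315  ] [[0.74, -0.67, -0.01], [-0.48, -0.51, -0.71], [0.47, 0.53, -0.7]]
{'clock': 0.1, 'joints': array([ 1.12939070e+00,  4.80746087e-01,  1.59675225e+00, -4.29706041e-05,
        1.06511244e+00, -4.65982779e-02]), 'qd': array([-8.50397354e-05, -5.46599326e-04, -1.25025996e-03, -6.10774147e-04,
        5.37510905e-04, -1.16314869e-03]), 'joint_torque': array([ 1.76707927e-03, -9.52251720e+01, -4.31033671e+01, -8.12635199e-05,
        5.12530984e-03,  1.06963117e-05]), 'eef_pos': array([0.2498582 , 0.5996942 , 0.23077337]), 'eef_rot': array([-1.04748304e-04,  1.96113850e-01,  9.80581000e-01, -4.98520379e-04]), 'force': array([-0.39279508, -0.46647006, -0.27251018]), 'ft_torque': array([-0.03743209,  0.00064231, -0.00365955]), 'finger_gap': 1.0016716189078392}
```

View pics/top0.png

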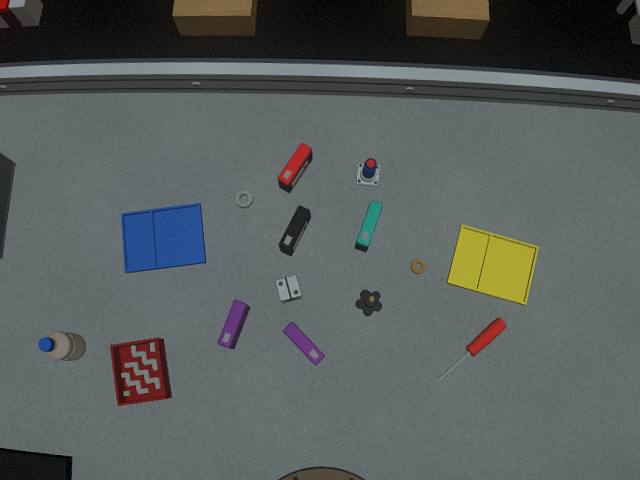

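View pics/side0.png

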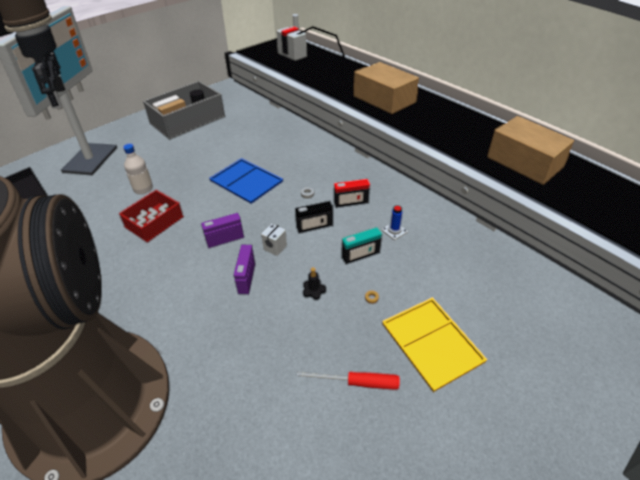

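The top view shows the red cartridge at (295,167), black at (294,230), teal at (369,225), photo-eye at (369,170), knob at (370,302), clamp at (288,288), blue tray at (163,238) and yellow tray at (493,264). There are two purple decoys. The side view agrees.

```bash
cat > m.py <<'E'
from h import *
def blob(f,lo,hi,box):
    hsv=cv2.cvtColor(f['pixels'],cv2.COLOR_BGR2HSV); m=cv2.inRange(hsv,lo,hi)
    k=np.zeros_like(m); x0,y0,x1,y1=box; k[y0:y1,x0:x1]=255; m&=k
    cs=cv2.findContours(m,cv2.RETR_EXTERNAL,cv2.CHAIN_APPROX_NONE)[0]
    return max(cs,key=cv2.contourArea)[:,0].astype(float)
def rect(f,c,z):
    P=(onz(f,c,z)[:,:2]*1000).astype(np.float32)
    (cx,cy),(w,h),a=cv2.minAreaRect(P)
    if w<h: w,h,a=h,w,a+90
    return np.round([cx,cy,w,h,(a+90)%180-90],1)  # long axis angle, deg
E
python3 - <<'E'
from m import *
f=grab('top')
B=dict(red=((0,120,80),(6,255,255),(260,130,330,200),.06),teal=((80,100,80),(95,255,255),(340,190,400,260),.06),
yel=((22,100,80),(35,255,255),(430,210,560,320),.01),blue=((105,100,80),(120,255,255),(100,190,220,290),.01),
eyeblue=((105,120,40),(125,255,255),(350,140,390,195),.05),foot=((0,0,130),(180,70,255),(345,140,390,195),.006),
lens=((0,120,80),(8,255,255),(350,140,390,195),.07),stud=((8,90,60),(28,255,255),(350,285,390,315),.066),knob=((0,0,0),(180,255,70),(345,280,395,325),.012))
for n,(lo,hi,b,z) in B.items(): print(n,rect(f,blob(f,lo,hi,b),z))
E
```

```text
red [685.4  67.9  83.4  23.9 -30.3]
teal [577.2 -70.6  83.   23.7 -18.3]
yel [ 516.5 -310.6  157.6  118.    76. ]
blue [550.  316.4 157.2 117.7 -81.4]
eyeblue [678.7 -69.6  26.3  23.8  -8. ]
foot [686.6 -70.6  41.7  41.4  -5.1]
lens [687.3 -70.4  15.   13.1 -42.4]
stud [440.3 -76.2   8.8   8.7   1. ]
knob [438.7 -74.3  47.7  46.  -88.5]
```

>>> drive_tool --pt "60 327 -670 -70 4.3" --pt "60 327 -670 -70 4.3" --pt "60 327 -670 -70 4.3" --pt "60 327 -670 -70 4.3" --pt "60 327 -670 -70 4.3" --grip_force 40

```text
clock: 0.78
eef_pos: [0.3869, 0.3186, 0.2017]
eef_rot: [0.0, 0.159, 0.987, -0.0]
force: [1.3, 0.6, 0.2]
finger_gap: 0.707
```

>>> drive_tool --pt "60 190 -389 -60 0" --pt "60 190 -389 -60 0" --pt "60 190 -389 -60 0" --pt "60 190 -389 -60 0" --pt "60 190 -389 -60 0"

```text
clock: 1.4
eef_pos: [0.5226, 0.0401, 0.1588]
eef_rot: [0.0, 0.159, 0.987, -0.0]
force: [1.2, 0.7, 0.1]
finger_gap: 0.704
```

>>> drive_tool --pt "60 50 -100 -30 0" --pt "60 50 -100 -30 0" --pt "60 50 -100 -30 0"

```text
clock: 1.78
eef_pos: [0.5735, -0.0631, 0.1276]
eef_rot: [-0.0, 0.161, 0.987, -0.0]
force: [0.6, -0.9, 0.7]
finger_gap: 0.699
```

```bash
cat > st.py <<'E'
import sys; from h import *
s=manip.get_state(); q=s['eef_rot']; p=s['eef_pos']*1000
yaw=(2*np.degrees(np.arctan2(q[2],q[1]))-90)%180
print(s['clock'],'tcp',p.round(1),'jaw axis',yaw.round(1),'gap mm',round(s['finger_gap']*85.4,1),'F',s['force'].round(1),'j6',s['joints'][5].round(2))
if len(sys.argv)>1:
    a=[float(v) for v in sys.argv[1:]]; print('go',(np.array(a[:3])-p).round(1),'turn',((a[3]-yaw+90)%180-90).round(1))
E
python3 st.py 577 -70.6 18 71.7; python3 -c "from h import *;grab('wrist','w1')"
```

```text
1.775 tcp [573.5 -63.1 127.6] jaw axis 71.5 gap mm 59.7 F [ 0.6 -0.9  0.7] j6 -1.41
go [   3.5   -7.5 -109.6] turn 0.2
```

View pics/w1.png

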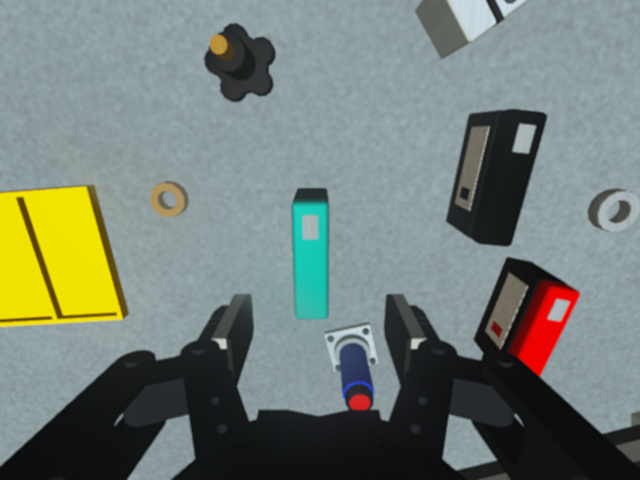

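The wrist view shows the teal cartridge (311,254) square between the jaws and clear of its neighbours, so I'm descending.

>>> drive_tool --pt "60 3.5 -7.5 -50 0.2" --pt "60 3.5 -7.5 -80 0.2" --pt "60 3.5 -7.5 -108 0.2" --pt "60 3.5 -7.5 -108 0.2" --pt "20 3.5 -7.5 -108 0.2"

```text
clock: 2.45
eef_pos: [0.5764, -0.0683, 0.021]
eef_rot: [-0.0, 0.158, 0.987, -0.0]
force: [0.0, 0.3, 0.0]
finger_gap: 0.502
```

>>> drive_tool --pt "18 0 0 0 0" --pt "18 0 0 0 0" --pt "18 0 0 0 0" --pt "18 0 0 0 0"

```text
clock: 2.95
eef_pos: [0.5772, -0.0682, 0.0225]
eef_rot: [0.001, 0.158, 0.987, -0.0]
force: [-1.7, 3.3, 11.4]
finger_gap: 0.279
```

```bash
python3 st.py 527.9 -265 110 76
```

```text
2.95 tcp [577.2 -68.2  22.5] jaw axis 71.8 gap mm 23.8 F [-1.7  3.3 11.4] j6 -1.42
go [ -49.3 -196.8   87.5] turn 4.2
```

>>> drive_tool --pt "18 0 0 40 0" --pt "18 -10 -30 60 0" --pt "18 -25 -80 70 4.2" --pt "18 -40 -130 70 4.2" --pt "18 -49 -180 70 4.2" --grip_force 60

```text
clock: 3.58
eef_pos: [0.5277, -0.2497, 0.0935]
eef_rot: [0.001, 0.122, 0.993, -0.0]
force: [0.1, -0.3, -1.7]
finger_gap: 0.269
```

>>> drive_tool --pt "18 0 -32 -20 0" --pt "18 0 -32 -30 0" --pt "18 0 -32 -30 0"

```text
clock: 3.95
eef_pos: [0.5271, -0.281, 0.0631]
eef_rot: [0.001, 0.122, 0.993, -0.0]
force: [-0.3, 0.2, -1.2]
finger_gap: 0.273
```

```bash
python3 st.py 527.9 -265 26 76; python3 -c "from h import *;grab('wrist','w2')"
```

```text
3.95 tcp [ 527.1 -281.    63.1] jaw axis 76.0 gap mm 23.3 F [-0.3  0.2 -1.2] j6 -1.87
go [  0.8  16.  -37.1] turn 0.0
```

View pics/w2.png

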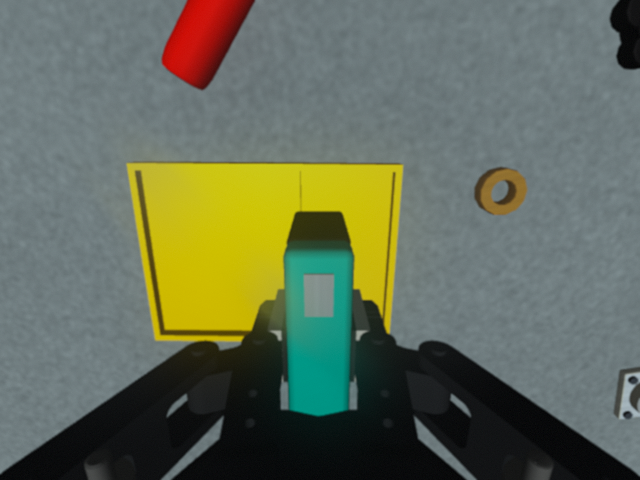

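The teal cartridge is held upright and square to the yellow tray, with the divider at column 300. It has to shift +16 mm in y to centre in the slot.

>>> drive_tool --pt "18 1 16 0 0" --pt "18 1 16 -10 0" --pt "18 1 16 -25 0" --pt "18 1 16 -34 0" --pt "18 1 16 -37 0"

```text
clock: 4.62
eef_pos: [0.528, -0.2647, 0.0255]
eef_rot: [0.0, 0.122, 0.993, 0.0]
force: [0.2, 0.1, 1.5]
finger_gap: 0.275
```

>>> drive_tool --pt "18 0 0 0 0"

```text
clock: 4.75
eef_pos: [0.528, -0.2647, 0.0255]
eef_rot: [0.0, 0.122, 0.993, 0.0]
force: [-1.9, 3.5, 15.3]
finger_gap: 0.273
```

```bash
python3 st.py 527.9 -265 25.5 76
```

```text
4.75 tcp [ 528.  -264.7   25.5] jaw axis 76.0 gap mm 23.3 F [-1.9  3.5 15.3] j6 -1.84
go [-0.1 -0.3  0. ] turn 0.0
```

>>> drive_tool --pt "40 0 0 0 0" --pt "50 0 0 0 0" --pt "50 0 0 0 0" --pt "55 0 0 40 0" --pt "55 0 0 95 0" --grip_force 40

```text
clock: 5.38
eef_pos: [0.5271, -0.2643, 0.1204]
eef_rot: [-0.001, 0.122, 0.993, 0.001]
force: [1.4, 0.2, -0.7]
finger_gap: 0.645
```

>>> drive_tool --pt "55 40 48 0 4" --pt "55 80 97 0 9" --pt "55 120 145 0 9" --pt "55 158 194 0 9" --pt "55 158 194 0 9"

```text
clock: 6.0
eef_pos: [0.6874, -0.0664, 0.1203]
eef_rot: [-0.0, 0.042, 0.999, 0.001]
force: [-0.0, -0.2, -0.1]
finger_gap: 0.646
```

```bash
python3 st.py 686.6 -70.5 22 85; python3 -c "
from m import *
f=grab('top','t1');c=blob(f,(80,100,80),(95,255,255),(400,150,580,340))
print(rect(f,c,.063))
g=grab('wrist');h=np.hstack([f['pixels'][190:330,420:600],]);cv2.imwrite('pics/c1.png',np.hstack([cv2.resize(h,(400,310)),cv2.resize(g['pixels'],(400,310))]))"
```

```text
6.0 tcp [687.4 -66.4 120.3] jaw axis 85.2 gap mm 55.2 F [-0.  -0.2 -0.1] j6 -1.63
go [ -0.8  -4.1 -98.3] turn -0.2Traceback (most recent call last):
  File "<string>", line 3, in <module>
    f=grab('top','t1');c=blob(f,(80,100,80),(95,255,255),(400,150,580,340))
                         ~~~~^^^^^^^^^^^^^^^^^^^^^^^^^^^^^^^^^^^^^^^^^^^^^^
  File "m.py", line 6, in blob
    return max(cs,key=cv2.contourArea)[:,0].astype(float)
           ~~~^^^^^^^^^^^^^^^^^^^^^^^^
ValueError: max() iterable argument is empty
```

```bash
python3 -c "
from m import *
f=cv2.imread('pics/t1.png');g=grab('side')['pixels'];w=grab('wrist')['pixels']
cv2.imwrite('pics/c1.png',np.vstack([np.hstack([cv2.resize(x,(400,300)) for x in (f,g)]),np.hstack([cv2.resize(w,(400,300)),np.zeros((300,400,3),np.uint8)])]))"
```

```text
(no output)
```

View pics/c1.png

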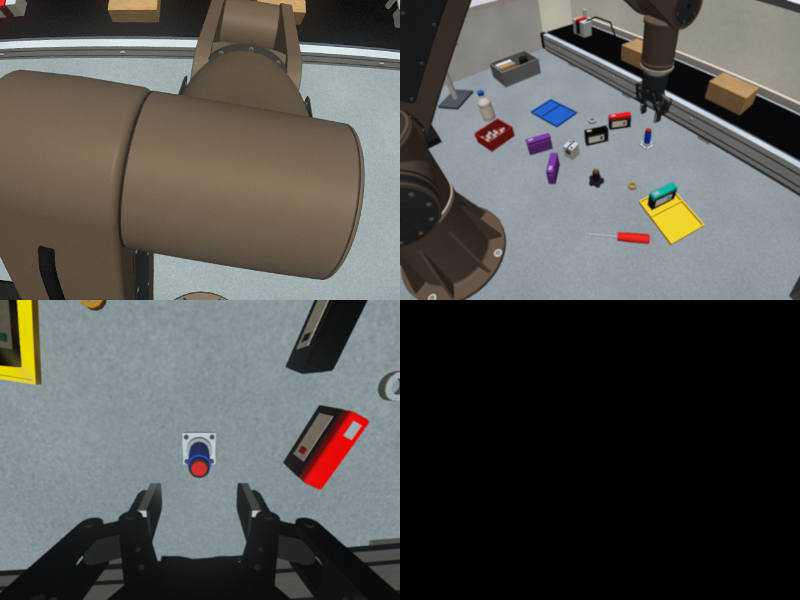

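In the side view the teal cartridge stands upright in the yellow slot (662,195). The arm blocks the top view. In the wrist view the photo-eye (199,455) is centred between the jaws, so I'll grasp it.

>>> drive_tool --pt "55 -1 -4 -20 0" --pt "55 -1 -4 -60 0" --pt "55 -1 -4 -98 0" --pt "55 -1 -4 -98 0" --pt "20 -1 -4 -98 0" --grip_force 30

```text
clock: 6.78
eef_pos: [0.6836, -0.0753, 0.0228]
eef_rot: [-0.001, 0.044, 0.999, 0.001]
force: [-0.4, -0.7, -0.4]
finger_gap: 0.445
```

>>> drive_tool --pt "18 0 0 0 0" --pt "18 0 0 0 0" --pt "18 0 0 0 0" --pt "18 0 0 0 0"

```text
clock: 7.28
eef_pos: [0.6844, -0.0756, 0.0242]
eef_rot: [-0.0, 0.044, 0.999, 0.0]
force: [-0.9, -1.0, 8.6]
finger_gap: 0.27
```

```bash
python3 st.py 509.5 -338.7 26 76
```

```text
7.275 tcp [684.4 -75.6  24.2] jaw axis 85.0 gap mm 23.0 F [-0.9 -1.   8.6] j6 -1.64
go [-174.9 -263.1    1.8] turn -9.0
```

>>> drive_tool --pt "18 0 0 50 0" --pt "18 -10 -15 100 0" --pt "18 -40 -60 110 -3" --pt "18 -70 -105 110 -6" --pt "18 -100 -150 110 -9" --grip_force 40

```text
clock: 7.9
eef_pos: [0.5837, -0.2267, 0.1352]
eef_rot: [0.0, 0.123, 0.992, 0.0]
force: [0.4, -1.4, -1.7]
finger_gap: 0.271
```

>>> drive_tool --pt "18 -40 -56 0 0" --pt "18 -75 -113 0 0" --pt "18 -75 -113 0 0" --pt "18 -75 -113 -20 0"

```text
clock: 8.4
eef_pos: [0.5091, -0.3415, 0.1167]
eef_rot: [0.002, 0.124, 0.992, -0.001]
force: [-0.0, -0.1, -0.9]
finger_gap: 0.268
```

```bash
python3 st.py 509.5 -338.7 27.5 76;python3 -c "
from h import *
cv2.imwrite('pics/c2.png',np.hstack([cv2.resize(grab(n)['pixels'],(400,300)) for n in ('wrist','side')]))"
```

```text
8.4 tcp [ 509.1 -341.5  116.7] jaw axis 75.8 gap mm 22.9 F [-0.  -0.1 -0.9] j6 -1.96
go [  0.4   2.8 -89.2] turn 0.2
```

View pics/c2.png

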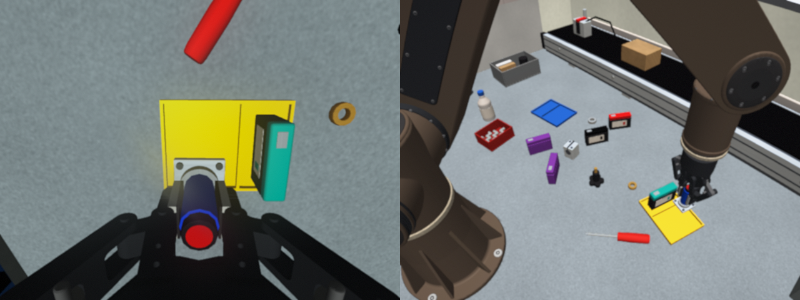

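The photo-eye is upright and over the bay, and the teal cartridge sits inside its slot. I'm lowering the photo-eye.

>>> drive_tool --pt "18 0 -1 -40 0" --pt "18 0 -1 -65 0" --pt "18 0 -1 -80 0" --pt "18 0 -1 -87 0" --pt "18 0 -1 -89 0"

```text
clock: 9.12
eef_pos: [0.5084, -0.3396, 0.0265]
eef_rot: [-0.0, 0.123, 0.992, 0.001]
force: [-8.0, 10.5, 40.9]
finger_gap: 0.275
```

>>> drive_tool --pt "18 0 0 0 0"

```text
clock: 9.25
eef_pos: [0.5092, -0.3398, 0.0277]
eef_rot: [0.0, 0.123, 0.992, 0.0]
force: [-0.8, -0.6, 0.1]
finger_gap: 0.267
```

>>> drive_tool --pt "40 0 0 0 0" --pt "48 0 0 0 0" --pt "48 0 0 0 0" --pt "50 0 0 50 0" --pt "55 0 0 100 0"

```text
clock: 9.88
eef_pos: [0.5087, -0.3395, 0.1283]
eef_rot: [-0.0, 0.123, 0.992, 0.001]
force: [0.2, -0.6, 0.6]
finger_gap: 0.646
```

>>> drive_tool --pt "55 20 55 10 -5" --pt "55 45 110 10 -10" --pt "55 75 165 10 -16" --pt "55 105 218 10 -16" --pt "55 120 270 10 -16"

```text
clock: 10.5
eef_pos: [0.63, -0.0675, 0.1383]
eef_rot: [0.0, 0.26, 0.966, 0.001]
force: [0.8, -0.4, 1.3]
finger_gap: 0.64
```

>>> drive_tool --pt "55 20 50 -5 0" --pt "55 40 100 -10 0" --pt "55 56 138 -20 0" --pt "55 56 138 -20 0"

```text
clock: 11.0
eef_pos: [0.6862, 0.0734, 0.1172]
eef_rot: [-0.0, 0.258, 0.966, 0.001]
force: [-0.1, -0.9, 0.2]
finger_gap: 0.644
```

```bash
python3 st.py 685.4 67.9 20 59.7;python3 -c "
from h import *
cv2.imwrite('pics/c3.png',np.hstack([cv2.resize(grab(n)['pixels'],(400,300)) for n in ('wrist','side')]))"
```

```text
11.0 tcp [686.2  73.4 117.2] jaw axis 60.1 gap mm 55.0 F [-0.1 -0.9  0.2] j6 -0.99
go [ -0.8  -5.5 -97.2] turn -0.4
```

View pics/c3.png

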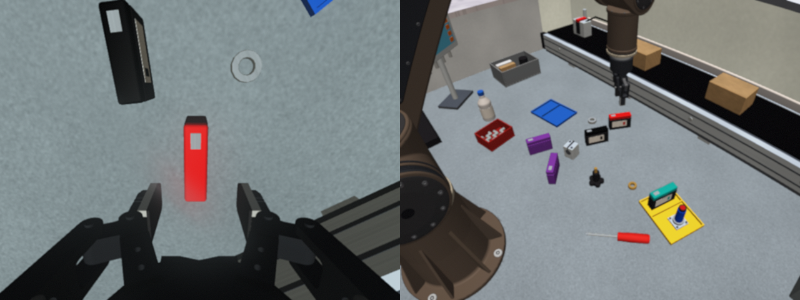

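Red (196,158) is centred between the jaws. The photo-eye stands in the yellow bay; I'll check its upright stance up close at the end.

>>> drive_tool --pt "55 -1 -4 -20 0" --pt "55 -1 -4 -60 0" --pt "55 -1 -4 -97 0" --pt "55 -1 -4 -97 0" --pt "20 -1 -4 -97 0"

```text
clock: 11.72
eef_pos: [0.685, 0.0659, 0.0217]
eef_rot: [0.0, 0.259, 0.966, 0.001]
force: [-0.3, -0.5, -1.3]
finger_gap: 0.445
```

>>> drive_tool --pt "18 0 0 0 0" --pt "18 0 0 0 0" --pt "18 0 0 0 0" --pt "18 0 0 0 0"

```text
clock: 12.22
eef_pos: [0.6858, 0.0658, 0.0231]
eef_rot: [0.001, 0.259, 0.966, 0.001]
force: [-1.0, -2.0, 9.3]
finger_gap: 0.273
```

```bash
python3 st.py 543 362.9 26 98.6; python3 -c "
from m import *
f=grab('side');cv2.imwrite('pics/c4.png',cv2.resize(f['pixels'][270:400,470:640],None,fx=3,fy=3))"
```

```text
12.225 tcp [685.8  65.8  23.1] jaw axis 59.9 gap mm 23.4 F [-1.  -2.   9.3] j6 -1.0
go [-142.8  297.1    2.9] turn 38.7
```

View pics/c4.png

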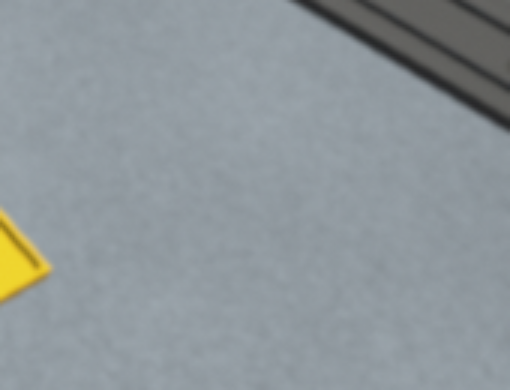

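That crop missed the tray, so I'll re-check later. Next I carry red over.

>>> drive_tool --pt "18 0 0 45 0" --pt "18 -20 45 70 10" --pt "18 -50 100 70 20" --pt "18 -80 155 70 30" --pt "18 -105 210 70 38.7" --grip_force 60

```text
clock: 12.9
eef_pos: [0.5798, 0.2774, 0.0939]
eef_rot: [0.001, -0.078, 0.997, 0.001]
force: [0.6, 1.1, -0.5]
finger_gap: 0.275
```

>>> drive_tool --pt "18 -20 45 0 0" --pt "18 -38 87 0 0" --pt "18 -38 87 0 0" --pt "18 -38 87 -20 0"

```text
clock: 13.4
eef_pos: [0.5428, 0.365, 0.0748]
eef_rot: [0.002, -0.078, 0.997, 0.002]
force: [-0.1, -0.8, -0.6]
finger_gap: 0.27
```

```bash
python3 st.py 543 362.9 26 98.6;python3 -c "
from h import *
cv2.imwrite('pics/c5.png',np.hstack([cv2.resize(grab('wrist')['pixels'],(400,300)),cv2.resize(grab('side')['pixels'][270:420,380:580],(400,300))]))"
```

```text
13.4 tcp [542.8 365.   74.8] jaw axis 99.0 gap mm 23.1 F [-0.1 -0.8 -0.6] j6 -1.18
go [  0.2  -2.1 -48.8] turn -0.4
```

View pics/c5.png

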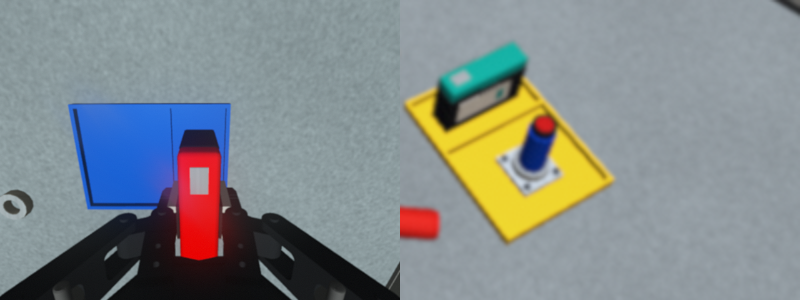

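The yellow kit looks right, with both parts upright. Red is over the blue slot, so I'm lowering it.

>>> drive_tool --pt "18 0 -2 -15 -0.4" --pt "18 0 -2 -32 -0.4" --pt "18 0 -2 -42 -0.4" --pt "18 0 -2 -46 -0.4" --pt "18 0 -2 -48 -0.4"

```text
clock: 14.12
eef_pos: [0.5403, 0.36, 0.026]
eef_rot: [-0.001, -0.074, 0.997, 0.0]
force: [-23.2, -17.7, 79.6]
finger_gap: 0.276
```

>>> drive_tool --pt "18 0 0 0 0"

```text
clock: 14.25
eef_pos: [0.5406, 0.3601, 0.0269]
eef_rot: [-0.001, -0.074, 0.997, 0.0]
force: [0.3, -0.5, -1.9]
finger_gap: 0.275
```

>>> drive_tool --pt "40 0 0 0 0" --pt "50 0 0 0 0" --pt "50 0 0 0 0" --pt "55 0 0 50 0" --pt "55 0 0 110 0" --grip_force 40

```text
clock: 14.88
eef_pos: [0.5397, 0.3596, 0.1367]
eef_rot: [-0.002, -0.074, 0.997, -0.0]
force: [0.4, 0.4, -0.3]
finger_gap: 0.643
```

>>> drive_tool --pt "55 -6 -55 0 0" --pt "55 -12 -110 0 0" --pt "55 -20 -165 0 0" --pt "55 -30 -220 0 0" --pt "55 -42 -275 0 0"

```text
clock: 15.5
eef_pos: [0.4974, 0.083, 0.1367]
eef_rot: [-0.002, -0.074, 0.997, -0.0]
force: [1.2, -1.3, 0.3]
finger_gap: 0.64
```

>>> drive_tool --pt "55 -20 -55 0 0" --pt "55 -40 -110 0 0" --pt "55 -55 -157 -10 0" --pt "55 -55 -157 -20 0"

```text
clock: 16.0
eef_pos: [0.4415, -0.0765, 0.1165]
eef_rot: [-0.002, -0.072, 0.997, -0.0]
force: [-0.1, -0.4, 0.5]
finger_gap: 0.644
```

```bash
python3 st.py 440 -75.7 17 98.6;python3 -c "
from h import *
cv2.imwrite('pics/c6.png',np.hstack([cv2.resize(grab('wrist')['pixels'],(400,300)),cv2.resize(grab('side')['pixels'][130:280,200:400],(400,300))]))"
```

```text
16.0 tcp [441.5 -76.5 116.5] jaw axis 98.3 gap mm 55.0 F [-0.1 -0.4  0.5] j6 -1.95
go [ -1.5   0.8 -99.5] turn 0.3
```

View pics/c6.png

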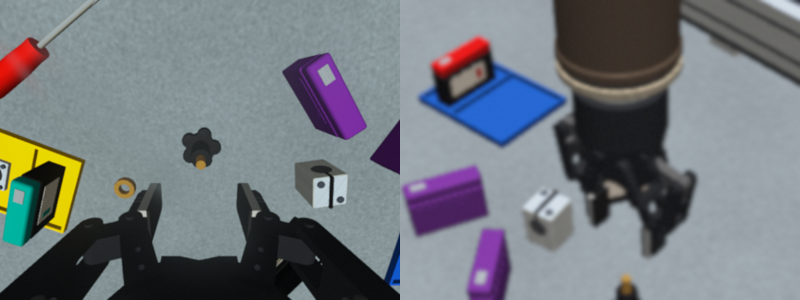

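The red cartridge is upright in the blue slot, and the knob (201,155) lies between the jaws clear of the clamp and the purple parts.

>>> drive_tool --pt "50 -1.5 1 -40 0" --pt "50 -1.5 1 -75 0" --pt "50 -1.5 1 -97 0" --pt "50 -1.5 1 -98 0" --pt "20 -1.5 1 -98 0"

```text
clock: 16.73
eef_pos: [0.4409, -0.0726, 0.0185]
eef_rot: [-0.002, -0.074, 0.997, -0.0]
force: [-0.1, 0.5, -0.3]
finger_gap: 0.383
```

>>> drive_tool --pt "16 0 0 0 0" --pt "16 0 0 0 0" --pt "16 0 0 0 0" --pt "16 0 0 0 0"

```text
clock: 17.23
eef_pos: [0.4416, -0.0727, 0.0192]
eef_rot: [-0.001, -0.074, 0.997, -0.0]
force: [0.4, 3.5, 12.1]
finger_gap: 0.244
```

```bash
python3 st.py 554.3 287.7 22 98.6
```

```text
17.225 tcp [441.6 -72.7  19.2] jaw axis 98.5 gap mm 20.8 F [ 0.4  3.5 12.1] j6 -1.94
go [112.7 360.4   2.8] turn 0.1
```

>>> drive_tool --pt "16 0 0 50 0" --pt "16 5 10 105 0" --pt "16 20 60 110 0" --pt "16 40 115 110 0" --pt "16 60 170 110 0" --grip_force 60

```text
clock: 17.85
eef_pos: [0.5022, 0.099, 0.13]
eef_rot: [-0.001, -0.073, 0.997, -0.0]
force: [1.4, -1.5, -0.5]
finger_gap: 0.24
```

>>> drive_tool --pt "16 18 50 0 0" --pt "16 36 105 0 0" --pt "16 50 160 0 0" --pt "16 53 187 -20 0" --pt "16 53 187 -40 0"

```text
clock: 18.48
eef_pos: [0.5554, 0.2883, 0.0898]
eef_rot: [-0.0, -0.075, 0.997, 0.0]
force: [-0.7, -0.7, -1.6]
finger_gap: 0.238
```

```bash
python3 st.py 554.3 285 22 98.6;python3 -c "
from h import *
cv2.imwrite('pics/c7.png',np.hstack([cv2.resize(grab('wrist')['pixels'],(400,300)),cv2.resize(grab('side')['pixels'][100:250,180:380],(400,300))]))"
```

```text
18.475 tcp [555.4 288.3  89.8] jaw axis 98.6 gap mm 20.3 F [-0.7 -0.7 -1.6] j6 -1.29
go [ -1.1  -3.3 -67.8] turn 0.0
```

View pics/c7.png

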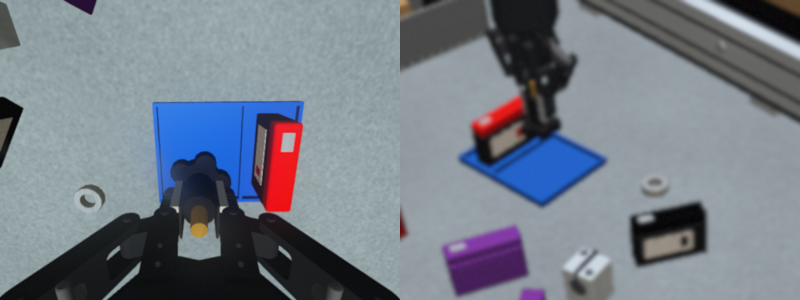

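The knob is held upright above the blue bay and red is in its slot. I'll lower it more gently this time.

>>> drive_tool --pt "16 -1 -3 -20 0" --pt "16 -1 -3 -38 0" --pt "16 -1 -3 -50 0" --pt "16 -1 -3 -58 0" --pt "16 -1 -3 -62 0"

```text
clock: 19.2
eef_pos: [0.5528, 0.2828, 0.026]
eef_rot: [-0.002, -0.074, 0.997, -0.001]
force: [0.7, -0.0, -0.9]
finger_gap: 0.241
```

>>> drive_tool --pt "16 0 0 -1.5 0" --pt "16 0 0 -3 0" --pt "16 0 0 -4 0" --pt "16 0 0 -4.5 0" --pt "16 0 0 -4.5 0"

```text
clock: 19.82
eef_pos: [0.5529, 0.2829, 0.0223]
eef_rot: [-0.002, -0.074, 0.997, -0.001]
force: [-2.7, -2.5, 11.8]
finger_gap: 0.237
```

Seated. Release, lift and retreat towards the start so the top camera is clear.

>>> drive_tool --pt "35 0 0 0 0" --pt "46 0 0 0 0" --pt "46 0 0 0 0" --pt "46 0 0 50 0" --pt "46 0 0 110 0"

```text
clock: 20.45
eef_pos: [0.552, 0.2825, 0.1324]
eef_rot: [-0.003, -0.074, 0.997, -0.001]
force: [2.0, 0.4, 0.6]
finger_gap: 0.538
```

>>> drive_tool --pt "46 -40 40 40 0" --pt "46 -80 90 80 0" --pt "46 -120 140 90 0" --pt "46 -170 190 90 0" --pt "46 -220 240 90 0"

```text
clock: 21.08
eef_pos: [0.3566, 0.4977, 0.2224]
eef_rot: [-0.003, -0.074, 0.997, -0.001]
force: [0.6, 0.6, -0.1]
finger_gap: 0.539
```

>>> drive_tool --pt "46 -40 50 0 0" --pt "46 -80 80 0 0" --pt "46 -80 80 0 0"

```text
clock: 21.45
eef_pos: [0.2734, 0.5797, 0.2221]
eef_rot: [-0.003, -0.076, 0.997, -0.001]
force: [0.3, -0.3, -0.1]
finger_gap: 0.535
```

```bash
python3 st.py;python3 -c "
from m import *
f=grab('top');g=grab('side')
cv2.imwrite('pics/c8.png',np.vstack([cv2.resize(f['pixels'][120:390,90:570],(800,300)*1 if 0 else (533,300)),cv2.resize(g['pixels'][120:400,150:640],(533,300))]))
for n,lo,hi,b,z in (('red',(0,120,80),(6,255,255),(110,190,220,290),.063),('teal',(80,100,80),(95,255,255),(430,190,560,330),.063),('lens',(0,120,80),(8,255,255),(440,210,550,320),.073),('stud',(8,90,60),(28,255,255),(100,190,220,290),.069)):
  try: print(n,rect(f,blob(f,lo,hi,b),z))
  except Exception as e: print(n,e)
"
```

```text
21.45 tcp [273.4 579.7 222.1] jaw axis 98.7 gap mm 45.7 F [ 0.3 -0.3 -0.1] j6 -0.65
red [537.9 357.8  34.7  18.8   5.5]
teal [ 528.6 -264.8   82.1   22.8  -13.9]
lens [ 512.  -341.1   13.4   12.7  -88.5]
stud [550.7 279.8   9.6   9.2   4.5]
```

View pics/c8.png

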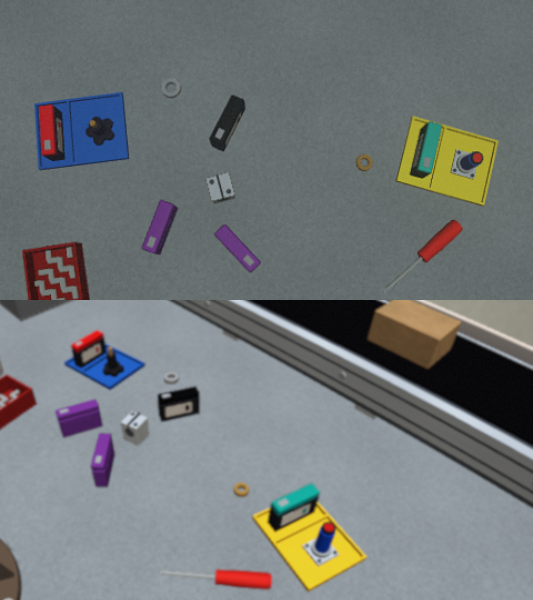

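Everything looks upright in its place. The red mask broke up in shade, so I'll redo that one measurement with a wider hue.

```bash
python3 -c "
from m import *
f=grab('top');f['pixels']=f['pixels'].copy()
p=f['pixels'].astype(int);m=((p[...,2]>90)&(p[...,2]>1.7*p[...,0])&(p[...,2]>1.7*p[...,1])).astype(np.uint8)
m[:,:110]=0;m[:190]=0;m[290:]=0;m[:,220:]=0
c=np.argwhere(cv2.morphologyEx(m,2,np.ones((2,2),np.uint8)))[:,::-1].astype(float)
print(len(c),rect(f,c,.063))
h=cv2.cvtColor(f['pixels'],cv2.COLOR_BGR2HSV)
"
```

```text
503 [537.5 355.3  82.9  23.4   7.8]
```

```bash
python3 -c "from h import *;print(manip.hand_in())"
```

```text
the job is handed in; nothing more can be done
None
```

Both kits are made up and handed in at about 21.5 s on the robot's clock. The teal cartridge and photo-eye are in the yellow tray, and the red cartridge and star knob are in the blue tray. Each cartridge is in its narrow slot and each other part is in its wide bay.

- **Final check:** top and side pictures show all four parts upright in their compartments. The black cartridge, clamp block and purple look-alikes stand where they were, and the gripper is clear of everything.
- **Yellow tray:** teal and the photo-eye's lens measured within about 2.5 mm of where I released them, with teal's yaw within 0.1° of the tray's.
- **Blue tray:** the knob's stud measured about 4 mm from its release point and red about 5.5 mm. Red's yaw is within 1° of the tray's. Red's first colour mask broke up in shade and gave a wrong size, so I measured it again. I put the differences down to camera error at the edge of the view, but I did not confirm that. Both readings put the parts inside their compartments.
- **Contact forces:** the wrist force briefly read 41 N as the photo-eye touched the tray floor and 80 N for red. Both are under the 120 N limit, and I set the knob down more gently.

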